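Bed a brass strip against the rail and end stop of an engraving plate

TASK

Set the brass strip up on the work plate for engraving: push it at two points, under both spring clips, until its long edge lies flush along the back rail, slide it along the rail up against the end stop, and finish by leaning on it for half a second with a push of about 9 N so that it beds on the rail. The rail's bar and the stop are only finger-tight: never bear on them with more than about 12 N, and leave the other things on the bench alone.

Things in the scene. Friction and masses are not known exactly. Their poses are not given: they have to be found in the camera images.
- plate: Fixed aluminium tool plate, 200 (x) x 360 (y) x 12 mm thick, flat on the bench. Origin: centre of its underside. Its +x points to the back rail, its +y along the rail towards the end stop. Its top is 12 mm over the bench. The stop's face lies 120 mm from the origin along +y.
- rail: Back rail: a dark base, 14 (x) x 210 (y) mm, fixed on the plate; origin: centre of its underside, axes as the plate's. In front of it its bright steel bar (20 x 210 x 10 mm high), parallel to it, adjustable, set by the last user: the bar's face, which the strip is to lie against, stands 30 to 46 mm from the origin towards -x (plate x = 34 to 50 mm). This is not measured: feel or look for it.
- stop: Fixed dark steel end stop with a brass screw, on the plate, 30 (x) x 14 (y) x 12 mm high. Origin: centre of its underside; axes as the plate's. The face that the strip's end is to meet is 7 mm from the origin towards -y.
- strip: Loose brass strip, 25 (x) x 240 (y) x 8 mm thick, about 0.4 kg, lying askew on the plate, short of rail and stop. Origin: centre of its underside; its +x side faces the rail, its +y end the stop. It slides with 1 to 3.5 N of friction (clips add about 1 N). In place its origin is at plate y = 0 and x = 21.5 to 37.5 mm. Its front (-x) edge and -y end are free to push on.
- strip_a (a point): Point on the strip's rail-side edge at mid thickness, 115 mm from the strip's middle towards its +y end.
- strip_b (a point): Point on the strip's rail-side edge at mid thickness, 115 mm from the strip's middle towards its -y end.
- strip_end (a point): Middle of the strip's +y end face, the one to meet the stop.
- clip_a (a joint): Spring-steel hold-down clip, 12 mm wide, on the rail's bar at plate y = +55 mm. Its upturned lip reaches 18 mm out from the bar's face, its nose (6 mm out) is 7 mm over the plate: the strip lifts it 1 mm as it goes under. Entering takes a few newtons, then it drags lightly: that is not yet the rail. Value: lift in rad, 0 at rest, about 0.045 with the strip under the nose.
- clip_b (a joint): The same kind of clip at plate y = -55 mm. Clips and knurled nuts stand at most 40 mm over the bench.
- parallel: Bystander: steel parallel block, 100 x 10 x 20 mm high, beyond the stop end of the plate. Origin: centre of its underside.
- driver: Bystander: screwdriver with a blue handle, 160 mm long, lying behind the plate. Leave it alone.
- loupe: Bystander: black eye loupe, 36 mm wide, 30 mm high, beyond the stop end of the plate. Origin: centre of its underside.
- dome: Bystander: glass dust dome on a wooden base, 90 mm wide, 75 mm high, left of the plate. Origin: centre of its underside.
- stand: Bystander: round black stand with coloured screwdrivers, 84 mm wide, 120 mm high, back left. Origin: centre of its underside.
- oil: Bystander: small amber oil bottle, 34 mm wide, 60 mm high, back right. Origin: centre of its underside.
- tray: Bystander: white parts tray, 120 x 90 x 22 mm high, right of the plate. Origin: centre of its underside.

How it is judged (in metres and radians):
On the way:
1. with its end at the stop and parallel to the rail under both clips, the strip is held pressed against the rail (height (world z) of strip below 0.014 m and angle between strip's own z axis and vertical below 0.03 rad and angle between the y axis of strip and the y axis of rail, either way round below 0.008 rad and value of joint each of clip_a, clip_b above 0.02 rad and y of strip_end in the frame of stop above -0.0085 m and contact force between strip and rail above 2 N), for 0.3 s.
At the end, for the whole second after the job is handed in: The strip lies flat and at rest on the plate under both clips, parallel to the rail within 0.008 rad as it was pressed against it, its end within 1.5 mm of the stop's face (height (world z) of strip below 0.014 m and angle between strip's own z axis and vertical below 0.03 rad and angle between the y axis of strip and the y axis of rail, either way round below 0.008 rad and value of joint each of clip_a, clip_b above 0.02 rad and y of strip_end in the frame of stop above -0.0085 m and linear speed of strip below 0.01 m/s); the robot touches nothing.
It fails at once if the strip is pressed against the rail or the stop with more than 12 N (contact force between strip and rail above 12 N or contact force between strip and stop above 12 N).
It fails at once if the strip is lifted or tipped (height (world z) of strip above 0.02 m or angle between strip's own z axis and vertical above 0.2 rad).
It fails at once if something else on the bench is moved by more than 15 mm (distance of any of parallel, driver, loupe, dome, stand, oil, tray from where it was at the start of the episode above 0.015 m).
It also fails if it takes over 72 s, if anything falls off the work surface, if the arm or the gripper's body presses on something with over 40 N, if the wrist force passes 120 N, or if a joint passes its speed limit or range.

ROBOT

A 6-joint arm with a two-finger parallel gripper is mounted at the origin on the work surface. World frame = base frame: x ahead of the robot, y to its left, z up, the work surface at z = 0. Lengths are in mm, angles in rad, forces in N, time in s.
With the tool pointing down it reaches from about 350 to 725 mm from the base axis. Payload 6 kg.
Tool frame: the origin (TCP) lies between the finger pads; the fingertips stand 8 mm ahead of it and the grasp point (between the pads) lies 11 mm behind it; z points along the fingers, y is the line along which they close (so a half turn about z gives the same grasp; the last joint's range is limited). The gripper opens to 85 mm and grips with 20 to 120 N. Pads are 22 mm wide; open, the fingers measure 114 mm over their backs; the gripper's body (76 mm by 85 mm) begins 54 mm behind the grasp point. The pads swing forward as they close: fully open they stand 13 mm farther back than shut.
Start: joints at [1.506, 0.04, 0.085, 0, -1.615, -0.334], TCP at [232.96, 552.905, 239.261] pointing down, gripper open.
Joint ranges: [-2.56, 2.56], [-1.29, 2.01], [-1.08, 1.49], [-3.29, 1.98], [-2.81, -0.18], [-2.99, 2.99]. Speed limits (rad/s): [2.57, 2.57, 3.01, 3.14, 3.14, 3.14].

INTERFACE

Orientations are given as a rotation vector (axis times angle).
In Python, from workcell import ctrl gives the robot as it stands.
- The arm moves only by the tool arm_command, never from a script. Its arguments are lists of equal length, an entry for each row: "linear": the shift along the tool's x, y, z in cm, a list of three; "spin": the turn about the tool's z in degrees; "claw": the gripper command: -1 is fully open, 1 is shut, values between are in proportion. In form: {"linear": [[x, y, z], ...], "spin": [spin, ...], "claw": [claw, ...]}. A call has 1 to 10 rows; each row is the pose to reach, as a shift and turn from the pose commanded when the call began, along the tool's axes at that moment; what a row does not reach only later rows make up. A row lasts 1/8 s, in which the tool goes at most 62.5 mm and 10.7 degrees, less where a joint would pass 70% of its speed; a pose out of reach is approached as far as the arm can. A call with a gripper value outside its range is refused whole. The fingers move at their own pace and stop on an object; the grip force is fixed at half the most. Time passes only in rows, so rows that repeat a pose let the fingers close. It gives the time, the measured TCP pose, the force, the opening and the grip force at its end, in the units of the state.
- ctrl.state(): the state, without advancing time (a new reading comes with each control period).
- ctrl.read_camera(name): name is "side" or "top" or "wrist"; returns a dict with "pixels" (420x560x3 uint8, red, green, blue), "range_z" (420x560 float32, mm along the optical axis (not along the pixel's ray), 0 where there is no reading), "fx", "fy", "cx", "cy" (pixels), "world_from_camera" (4x4, takes a point from camera to world coordinates). Camera axes: x right, y down, z forward; pixel columns grow to the right and rows downward; lengths in mm; the calibration is good to about 2 mm. The wrist camera is an equidistant fisheye: a pixel r from the principal point sees the ray r / f radians off the axis. A picture is of the moment at which its call begins.
- ctrl.sign_off(): hands the job in; it is judged then, once.
The state is a dict: "time": time; "qpos": joint angles; "joint_velocities": joint speeds; "tau": joint torques, N m; "tool_pos": TCP position; "tcp_rot": TCP orientation; "ft_force": force on the tool from outside, world axes, zero at the start; "ft_torque": the same for the moment, N m; "opening": opening from 0.0 (shut) to 1.0 (fully open); "grip_force": force on a finger pad.
Only numpy, scipy, OpenCV 4.12 (cv2) and the standard library are available. Lean on these libraries where they do the work, as an engineer would, in place of code of your own. Each camera call takes 0.05 s, during which the arm holds its last target. There are 200 camera calls.

## Working session

There is one attempt and no reset: what is moved stays moved. The work goes in short steps, Python scripts to look and compute and a tool call to move; the robot and the scene stay as the last step left them, time stands still between calls to the robot, and variables do not carry over. Pictures are saved under pics/ and viewed, at most 13 in all, crops included, and the job is handed in when it is done.

Besides the shell and the picture viewer there is one more tool, called after "Emit:" by a JSON object that holds its "name" and its "arguments". arm_command: Moves the arm, as the interface text tells. Its arguments: {"type":"object","properties":{"linear":{"type":"array","items":{"type":"array","items":{"type":"number"}}},"spin":{"type":"array","items":{"type":"number"}},"claw":{"type":"array","items":{"type":"number"}}},"required":["linear","spin","claw"]}

```bash
mkdir -p pics; python3 - <<'E'
from workcell import ctrl
import cv2,numpy as np
s=ctrl.state();print(s)
c=ctrl.read_camera("top")
print(c["fx"],c["fy"],c["cx"],c["cy"],c["world_from_camera"])
cv2.imwrite("pics/top1.png",c["pixels"][:,:,::-1])
np.savez("top1.npz",**c)
c=ctrl.read_camera("side")
print(c["fx"],c["world_from_camera"])
cv2.imwrite("pics/side1.png",c["pixels"][:,:,::-1]);np.savez("side1.npz",**c)
E
```

```text
{'time': 0.0, 'qpos': array([ 1.50570262e+00,  4.08073876e-02,  8.38118415e-02, -4.45667214e-04,
       -1.61552124e+00, -3.33710692e-01]), 'joint_velocities': array([ 0.00049403, -0.00042392, -0.0016401 ,  0.00065892,  0.00129169,
        0.00023666]), 'tau': array([ 8.84090132e-04, -3.68189406e+01,  3.47414124e+01,  6.93194434e+00,
       -5.36479609e-03,  1.31627147e-05]), 'tool_pos': array([232.79100853, 552.65332671, 238.28547082]), 'tcp_rot': array([ 3.07761896e+00, -6.21917775e-01, -3.31017729e-04]), 'ft_force': array([ 0.35193771, -0.48700011, -0.78242941]), 'ft_torque': array([ 0.02333705,  0.0019245 , -0.02406948]), 'grip_force': 0.0, 'opening': 0.9994496709218411}
452.9735318355817 452.9735318355817 281.22434911298365 206.7270260819223 [[-2.16993523e-02 -9.77129843e-01  2.11533468e-01  2.95799843e+02]
 [-9.99755488e-01  2.03074639e-02 -8.75047130e-03  2.69624555e+01]
 [ 4.25463838e-03 -2.11671625e-01 -9.77331582e-01  1.38149156e+03]
 [ 0.00000000e+00  0.00000000e+00  0.00000000e+00  1.00000000e+00]]
405.9635926862515 [[-9.63107316e-01 -1.93418852e-01  1.87118800e-01  4.05577558e+02]
 [-2.68935352e-01  7.17317147e-01 -6.42751808e-01  7.16312514e+02]
 [-9.90320704e-03 -6.69361829e-01 -7.42870560e-01  8.30380005e+02]
 [ 0.00000000e+00  0.00000000e+00  0.00000000e+00  1.00000000e+00]]
```

View pics/top1.png

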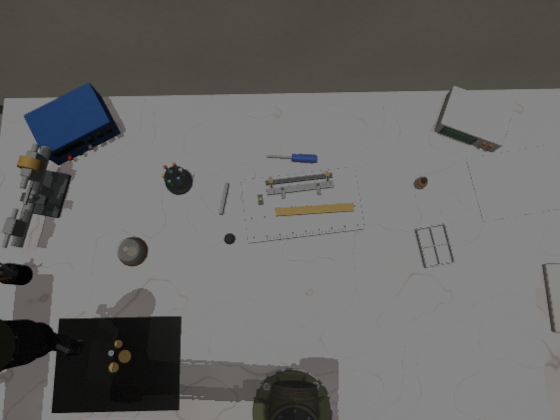

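The top view shows the plate at about (302,205), the strip around (315,210), the bar at (300,187), and the stop at (261,199) on the left (world +y).

```bash
cat > h.py <<'E'
import numpy as np,cv2
def ray(c,uv,z):
    uv=np.atleast_2d(uv).astype(float);T=c["world_from_camera"]
    d=np.c_[(uv[:,0]-c["cx"])/c["fx"],(uv[:,1]-c["cy"])/c["fy"],np.ones(len(uv))]@T[:3,:3].T
    return T[:3,3]+d*((z-T[2,3])/d[:,2])[:,None]
def fish(c,uv,z):
    uv=np.atleast_2d(uv).astype(float);T=c["world_from_camera"]
    a=np.c_[(uv[:,0]-c["cx"])/c["fx"],(uv[:,1]-c["cy"])/c["fy"]];r=np.linalg.norm(a,axis=1)+1e-9
    d=np.c_[a*(np.sin(r)/r)[:,None],np.cos(r)]@T[:3,:3].T
    return T[:3,3]+d*((z-T[2,3])/d[:,2])[:,None]
E
python3 - <<'E'
from h import *
c=np.load("top1.npz");p=c["pixels"]
cv2.imwrite("pics/top1c.png",cv2.resize(p[145:255,205:375,::-1],None,fx=4.5,fy=4.5,interpolation=cv2.INTER_CUBIC))
hsv=cv2.cvtColor(p,cv2.COLOR_RGB2HSV)
m=cv2.inRange(hsv,(15,90,80),(35,255,255));m[:195]=0;m[225:]=0;m[:,:270]=0;m[:,365:]=0
pts=cv2.findNonZero(m)[:,0];r=cv2.minAreaRect(cv2.findNonZero(m));b=cv2.boxPoints(r);print(len(pts),b,ray(c,b,20))
w=ray(c,pts,20)[:,:2];mu=w.mean(0);u=np.linalg.svd(w-mu,full_matrices=False)[2][0];print(mu,u,np.degrees(np.arctan2(u[0],u[1])))
E
```

```text
585 [[275.53543 208.03099]
 [351.92923 202.93806]
 [352.4337  210.50444]
 [276.0399  215.59737]] [[ 586.7446832    32.34158744   20.        ]
 [ 597.90102294 -203.43005168   20.        ]
 [ 574.06526355 -203.67586829   20.        ]
 [ 563.02427745   31.24837171   20.        ]]
[580.33979972 -84.55969489] [-0.04668738  0.99890955] -2.675962350006792
```

View pics/top1c.png

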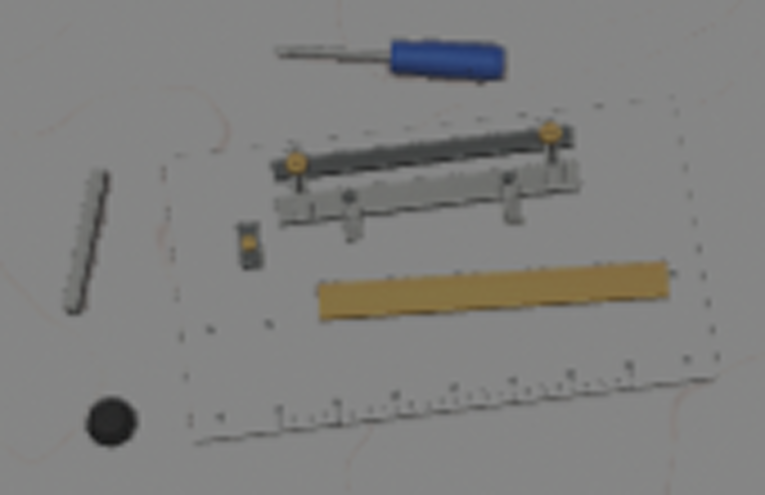

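View pics/side1.png

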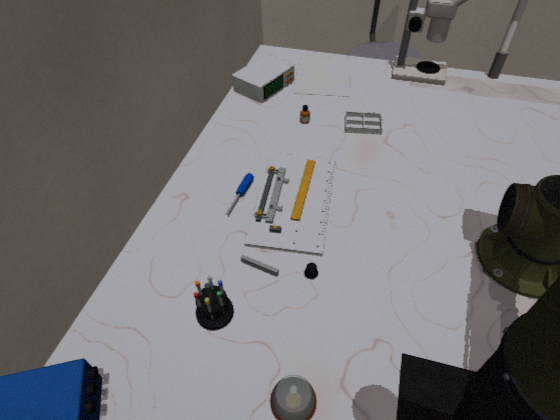

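The crop shows the dark rail base from (275,170) to (572,135), the bar front edge from (282,224) to (578,190), the strip from (319,283) to (667,262), and the stop at (250,245). The side view shows the same layout with a clear approach from the robot side.

```bash
cat >> h.py <<'E'
def ang(a,b): d=a-b;return np.degrees(np.arctan2(d[1],d[0]))
E
python3 - <<'E'
from h import *
c=np.load("top1.npz")
f=lambda *p:np.array(p)/4.5+[205-.4,145-.4]
for n,p,q,z in [("plate front",(195,441),(717,380),12),("base back",(275,162),(572,127),20),("bar front top",(282,224),(578,190),22),("strip back",(319,283),(667,262),20),("strip front",(320,320),(668,298),16)]:
    w=ray(c,[f(*p),f(*q)],z)[:,:2];print(n,w.round(1).tolist(),ang(w[0],w[1]).round(2),np.linalg.norm(w[0]-w[1]).round(1))
print("stop",ray(c,f(250,245),26).round(1))
E
```

```text
plate front [[482.7, 118.3], [517.0, -237.1]] 95.51 357.0
base back [[674.7, 61.3], [695.7, -145.5]] 95.79 207.8
bar front top [[630.0, 57.0], [649.9, -147.3]] 95.56 205.3
strip back [[588.5, 32.5], [598.2, -206.2]] 92.34 238.9
strip front [[563.5, 32.3], [573.8, -206.2]] 92.49 238.7
stop [[614.7  79.   26. ]]
```

Emit:
{"name": "arm_command", "arguments": {"linear": [[5,4,0],[11,9,0],[16,13,0],[21.5,17.5,0],[27,22,0],[32.5,26,0],[38,30.5,0],[43,35,0],[48.5,39.5,0],[54,43.7,0]], "spin": [-3,-6,-9,-12,-15,-18,-21,-24,-26,-28.5], "claw": [-1,-1,-1,-1,-1,-1,-1,-1,-1,-1]}}

```text
time: 1.35
tool_pos: [528.0, -0.3, 239.2]
tcp_rot: [-3.137, -0.157, -0.0]
ft_force: [1.8, 1.8, 0.7]
opening: 1.0
grip_force: 0.0
```

Emit:
{"name": "arm_command", "arguments": {"linear": [[0,0,0],[0,0,0],[0,0,0]], "spin": [0,0,0], "claw": [-1,-1,-1]}}

```text
time: 1.72
tool_pos: [527.2, 2.8, 239.4]
tcp_rot: [-3.137, -0.157, -0.0]
ft_force: [0.3, 0.4, 0.0]
opening: 0.996
grip_force: 0.0
```

```bash
python3 - <<'E'
from workcell import ctrl
import cv2,numpy as np
c=ctrl.read_camera("wrist")
s=ctrl.state();print({k:s[k].round(3) for k in("tool_pos","tcp_rot","ft_force","qpos")})
print(c["fx"],c["cx"],c["cy"],c["world_from_camera"].round(3))
cv2.imwrite("pics/w1.png",c["pixels"][:,:,::-1])
np.savez("w1.npz",**c)
E
```

```text
{'tool_pos': array([527.228,   2.982, 239.522]), 'tcp_rot': array([-3.137e+00, -1.580e-01, -1.000e-03]), 'ft_force': array([-0.196, -0.536,  0.119]), 'qpos': array([ 0.388, -0.154, -0.101, -0.   , -1.623,  1.284])}
325.19226210127806 284.5373696135842 214.9451794190709 [[ 1.00000e-01 -9.42000e-01 -3.22000e-01  6.09762e+02]
 [-9.95000e-01 -9.50000e-02 -3.20000e-02  1.01320e+01]
 [-0.00000e+00  3.23000e-01 -9.46000e-01  3.73553e+02]
 [ 0.00000e+00  0.00000e+00  0.00000e+00  1.00000e+00]]
```

View pics/w1.png

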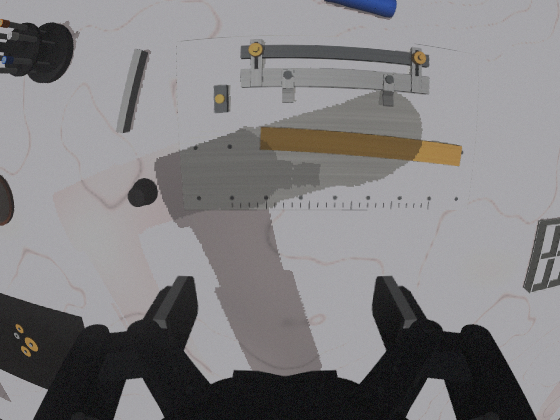

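The wrist view shows the strip from (260,138) to (462,155), the bar front edge from (241,87) to (428,94), the stop's right-hand face at x≈229, and clips at (288,92) and (389,95).

```bash
python3 - <<'E'
from h import *
c=np.load("w1.npz");p=c["pixels"]
hsv=cv2.cvtColor(p,cv2.COLOR_RGB2HSV)
m=cv2.inRange(hsv,(12,110,60),(32,255,255));m[:120]=0;m[175:]=0;m[:,:240]=0;m[:,480:]=0
ct=max(cv2.findContours(m,0,cv2.CHAIN_APPROX_NONE)[0],key=cv2.contourArea)[:,0]
w=fish(c,ct,20)[:,:2].astype(np.float32);r=cv2.minAreaRect(w);print("strip",r,cv2.boxPoints(r).tolist())
cols=[]
for x in range(245,428,6):
    g=cv2.GaussianBlur(cv2.cvtColor(p,cv2.COLOR_RGB2GRAY),(3,3),0)[78:102,x].astype(int)
    cols.append((x,78+int(np.argmax(abs(np.diff(g)))),int(abs(np.diff(g)).max())))
print(cols)
cv2.imwrite("pics/w1c.png",cv2.resize(p[30:170,200:400+65,::-1],None,fx=3,fy=3,interpolation=cv2.INTER_CUBIC))
E
```

```text
strip ((580.630615234375, -86.26177215576172), (24.442487716674805, 238.35272216796875), 2.680605173110962) [[562.8490600585938, 32.21261978149414], [573.9963989257812, -205.87930297851562], [598.4121704101562, -204.7361602783203], [587.2648315429688, 33.35575866699219]]
[(245, 87, 23), (251, 87, 25), (257, 87, 22), (263, 87, 18), (269, 87, 14), (275, 86, 16), (281, 86, 12), (287, 78, 22), (293, 81, 7), (299, 86, 16), (305, 86, 16), (311, 87, 23), (317, 87, 22), (323, 87, 25), (329, 87, 28), (335, 87, 26), (341, 88, 21), (347, 88, 28), (353, 88, 34), (359, 88, 21), (365, 89, 25), (371, 89, 21), (377, 87, 10), (383, 89, 15), (389, 83, 27), (395, 89, 11), (401, 91, 23), (407, 92, 26), (413, 93, 30), (419, 93, 22), (425, 94, 23)]
```

View pics/w1c.png

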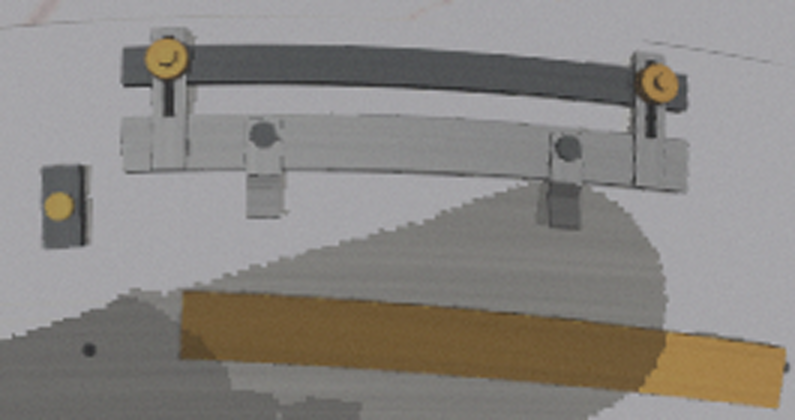

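```bash
python3 - <<'E'
from h import *
c=np.load("w1.npz")
x=np.array([245,257,263,311,323,335,347,359,365,401,407,413,419,425]);y=np.array([87,87,87,87,87,87,88,88,89,91,92,93,93,94])+.5
w=fish(c,np.c_[x,y],17)[:,:2];k=np.polyfit(w[:,1],w[:,0],1);print("bar x=f(y)",k,"yaw",np.degrees(np.arctan(-k[0])),(w[:,0]-np.polyval(k,w[:,1])).round(1))
back=fish(c,[[200+190/3,30+46/3],[200+630/3,30+65/3],[200+400/3,30+50/3]],20);print(back)
t=np.radians(5.5);ex=np.array([np.cos(t),np.sin(t)]);ey=np.array([-ex[1],ex[0]])
st=fish(c,[[200+82/3,30+167/3],[200+83/3,30+246/3]],24)[:,:2];print("stop face",st,"plate-y coord",st@ey)
st=fish(c,[[200+88/3,30+167/3],[200+89/3,30+246/3]],12)[:,:2];print("stop face",st,"plate-y coord",st@ey)
for n,q in dict(A=(587.3,33.4),B=(598.4,-204.7),FA=(562.8,32.2),FB=(574,-205.9)).items(): print(n,np.dot(q,ex),np.dot(q,ey))
print("bar px",(w@ex).mean(), "clips",fish(c,[[288,92],[389,95]],24)[:,:2]@ey, "tcp",np.dot((527.2,3),ex),np.dot((527.2,3),ey))
E
```

```text
bar x=f(y) [-1.04575178e-01  6.33923051e+02] yaw 5.970016822588396 [ 0.3 -0.1 -0.2 -0.3 -0.   0.4 -0.2  0.5 -0.3  0.5 -0.  -0.5  0.2 -0.2]
[[ 676.33898891   39.49675558   20.        ]
 [ 694.33337116 -121.35337475   20.        ]
 [ 683.40591947  -34.63705144   20.        ]]
stop face [[628.94738635  73.06166038]
 [600.44487056  70.279529  ]] plate-y coord [12.44336345 12.40588553]
stop face [[629.72897692  72.98992043]
 [600.27011738  70.09851462]] plate-y coord [12.29704164 12.24245385]
A 587.7974354352195 -23.04397742966377
B 576.0254595620299 -261.11170011386355
FA 563.2952136721995 -21.89023193095889
FB 551.6227774188466 -259.9675391904107
bar px 631.4819224423762 clips [ -51.84792194 -161.75074681] tcp 525.0604130367374 -47.54369213356055
```

Emit:
{"name": "arm_command", "arguments": {"linear": [[0.1,1.5,3],[0.2,3.5,7],[0.3,5,11],[0.4,6.5,15],[0.5,7.25,18],[0.5,7.25,20],[0.5,7.25,20],[0.5,7.25,20],[0.5,7.25,20]], "spin": [0,0,0,0,0,0,0,0,0], "claw": [-1,-1,-1,-1,-1,-1,-1,-1,-1]}}

```text
time: 2.9
tool_pos: [540.4, -69.4, 40.8]
tcp_rot: [-3.138, -0.156, -0.004]
ft_force: [-0.6, -0.1, -0.7]
opening: 1.003
grip_force: 0.0
```

Emit:
{"name": "arm_command", "arguments": {"linear": [[0,0,1],[0,0,2],[0,0,2.8],[0,0,3],[0,0,3],[0,0,3]], "spin": [0,0,0,0,0,0], "claw": [-1,-1,-1,-1,-1,-1]}}

```text
time: 3.65
tool_pos: [539.9, -69.9, 9.7]
tcp_rot: [3.138, 0.155, 0.001]
ft_force: [0.1, -0.5, 0.6]
opening: 1.004
grip_force: 0.0
```

```bash
python3 - <<'E'
from workcell import ctrl
import cv2,numpy as np
c=ctrl.read_camera("wrist")
cv2.imwrite("pics/w2.png",c["pixels"][:,:,::-1]);np.savez("w2.npz",**c)
s=ctrl.state();print(s["tool_pos"],s["ft_force"],c["world_from_camera"].round(3)[:3,3])
E
```

```text
[539.89306456 -69.92863949   9.73505016] [ 0.23185933 -0.64031822 -0.26516037] [622.392 -62.754 143.881]
```

View pics/w2.png

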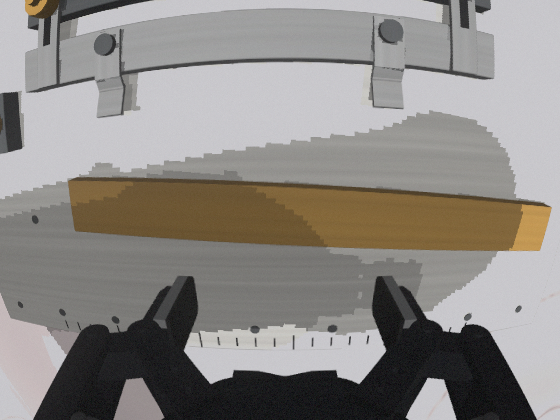

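The fingers (tips at rows ~278) stand just in front of the strip (front edge at rows ~235–248) between the clips; clear of everything else.

Emit:
{"name": "arm_command", "arguments": {"linear": [[0.5,0,0],[1,0,0],[1.5,0,0],[2,0,0],[2.4,0,0],[2.8,0,0],[3.2,0,0],[3.6,0,0],[4,0,0],[4,0,0]], "spin": [0,0,0,0,0,0,0,0,0,0], "claw": [-1,-1,-1,-1,-1,-1,-1,-1,-1,-1]}}

```text
time: 4.95
tool_pos: [580.0, -65.9, 9.3]
tcp_rot: [-3.138, -0.155, -0.002]
ft_force: [-0.9, 0.5, 0.6]
opening: 0.999
grip_force: 0.1
```

```bash
cat > m.py <<'E'
from h import *
from workcell import ctrl
import sys
c=ctrl.read_camera("wrist");p=c["pixels"];s=ctrl.state()
if len(sys.argv)>1: cv2.imwrite(f"pics/{sys.argv[1]}.png",p[:,:,::-1])
hsv=cv2.cvtColor(p,cv2.COLOR_RGB2HSV);m=cv2.inRange(hsv,(12,110,60),(32,255,255));m[:60]=0
ct=max(cv2.findContours(m,0,cv2.CHAIN_APPROX_NONE)[0],key=cv2.contourArea)
r=cv2.minAreaRect(fish(c,ct[:,0],20)[:,:2].astype(np.float32));print("strip",np.round(r[0],1),np.round(r[1],1),round(r[2],2),"bbox",cv2.boundingRect(ct))
t=np.radians(5.7);R=np.array([[np.cos(t),np.sin(t)],[-np.sin(t),np.cos(t)]])
print("strip plate-frame",(R@np.array(r[0])).round(1),"tcp",(R@s["tool_pos"][:2]).round(2),s["tool_pos"][2].round(1),"F",(R@s["ft_force"][:2]).round(2),s["ft_force"][2].round(2),"t",s["time"])
E
python3 m.py
```

```text
strip [606.4 -82.9] [ 26.9 238.3] 5.65 bbox (74, 221, 473, 58)
strip plate-frame [ 595.2 -142.7] tcp [ 570.6 -123.1] 9.3 F [-0.43  0.55] -0.61 t 5.0
```

Emit:
{"name": "arm_command", "arguments": {"linear": [[0.3,0,0],[0.6,0,0],[0.9,0,0],[1.2,0,0],[1.4,0,0],[1.5,0,0],[1.6,0,0]], "spin": [0,0,0,0,0,0,0], "claw": [-1,-1,-1,-1,-1,-1,-1]}}

```text
time: 5.88
tool_pos: [595.3, -64.4, 9.3]
tcp_rot: [3.138, 0.155, -0.0]
ft_force: [-2.6, 0.4, 0.7]
opening: 1.001
grip_force: 1.6
```

Emit:
{"name": "arm_command", "arguments": {"linear": [[0.1,0,0],[0.2,0,0]], "spin": [0,0], "claw": [-1,-1]}}

```text
time: 6.12
tool_pos: [597.2, -64.3, 9.3]
tcp_rot: [3.138, 0.155, -0.001]
ft_force: [-5.6, -1.1, 3.0]
opening: 0.996
grip_force: 2.4
```

Emit:
{"name": "arm_command", "arguments": {"linear": [[0.1,0,0],[0.15,0,0]], "spin": [0,0], "claw": [-1,-1]}}

```text
time: 6.38
tool_pos: [598.4, -64.2, 9.3]
tcp_rot: [3.137, 0.155, -0.002]
ft_force: [-5.7, -0.4, 2.6]
opening: 1.0
grip_force: 3.0
```

Emit:
{"name": "arm_command", "arguments": {"linear": [[0.05,0,0],[0.1,0,0],[0.1,0,0]], "spin": [0,0,0], "claw": [-1,-1,-1]}}

```text
time: 6.75
tool_pos: [599.2, -64.2, 9.3]
tcp_rot: [3.137, 0.155, -0.002]
ft_force: [-6.8, -0.6, 3.5]
opening: 0.999
grip_force: 3.1
```

Emit:
{"name": "arm_command", "arguments": {"linear": [[0.05,0,0],[0.1,0,0],[0.1,0,0]], "spin": [0,0,0], "claw": [-1,-1,-1]}}

```text
time: 7.12
tool_pos: [600.4, -64.0, 9.3]
tcp_rot: [3.138, 0.155, -0.002]
ft_force: [-5.5, -0.9, 1.9]
opening: 1.0
grip_force: 2.6
```

Emit:
{"name": "arm_command", "arguments": {"linear": [[0.05,0,0],[0.1,0,0],[0.1,0,0]], "spin": [0,0,0], "claw": [-1,-1,-1]}}

```text
time: 7.5
tool_pos: [601.5, -63.9, 9.3]
tcp_rot: [3.138, 0.155, -0.001]
ft_force: [-4.8, -0.8, 2.4]
opening: 1.004
grip_force: 2.5
```

Emit:
{"name": "arm_command", "arguments": {"linear": [[0.05,0,0],[0.1,0,0],[0.1,0,0]], "spin": [0,0,0], "claw": [-1,-1,-1]}}

```text
time: 7.88
tool_pos: [602.5, -63.8, 9.3]
tcp_rot: [3.138, 0.155, -0.001]
ft_force: [-4.3, -0.7, 2.3]
opening: 0.999
grip_force: 2.5
```

```bash
python3 m.py w3
```

```text
strip [628.7 -81. ] [ 27.2 238.3] 5.63 bbox (74, 221, 473, 59)
strip plate-frame [ 617.5 -143. ] tcp [ 593.2  -123.36] 9.3 F [-5.06 -0.38] 1.98 t 7.925
```

View pics/w3.png

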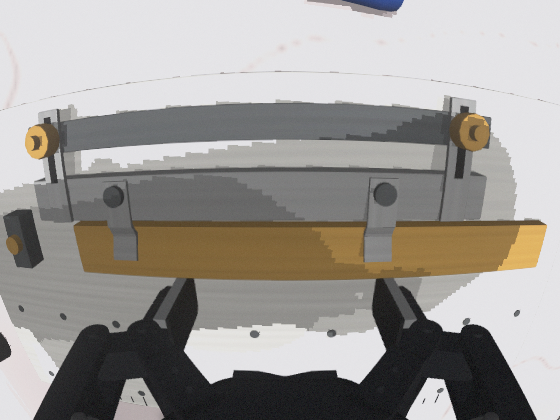

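The strip is under both clips (noses at (125,258), (379,260)), with its back edge at row ~221 right at the bar; about a millimetre or two remains. Now half-millimetre steps.

Emit:
{"name": "arm_command", "arguments": {"linear": [[0.05,0,0],[0.05,0,0]], "spin": [0,0], "claw": [-1,-1]}}

```text
time: 8.18
tool_pos: [603.0, -63.8, 9.3]
tcp_rot: [3.138, 0.155, -0.001]
ft_force: [-4.1, -0.2, 2.4]
opening: 0.999
grip_force: 2.6
```

Emit:
{"name": "arm_command", "arguments": {"linear": [[0.05,0,0],[0.05,0,0]], "spin": [0,0], "claw": [-1,-1]}}

```text
time: 8.43
tool_pos: [603.6, -63.7, 9.3]
tcp_rot: [3.138, 0.155, -0.001]
ft_force: [-4.6, 0.1, 2.7]
opening: 0.996
grip_force: 2.5
```

Emit:
{"name": "arm_command", "arguments": {"linear": [[0.05,0,0],[0.05,0,0]], "spin": [0,0], "claw": [-1,-1]}}

```text
time: 8.68
tool_pos: [604.1, -63.6, 9.3]
tcp_rot: [3.138, 0.155, -0.001]
ft_force: [-5.6, -1.1, 2.0]
opening: 1.003
grip_force: 2.5
```

Emit:
{"name": "arm_command", "arguments": {"linear": [[0.05,0,0],[0.05,0,0]], "spin": [0,0], "claw": [-1,-1]}}

```text
time: 8.93
tool_pos: [604.6, -63.6, 9.3]
tcp_rot: [3.138, 0.155, -0.001]
ft_force: [-4.6, -1.2, 1.8]
opening: 1.003
grip_force: 2.5
```

Emit:
{"name": "arm_command", "arguments": {"linear": [[0.05,0,0],[0.05,0,0]], "spin": [0,0], "claw": [-1,-1]}}

```text
time: 9.18
tool_pos: [605.2, -63.5, 9.3]
tcp_rot: [3.138, 0.155, -0.0]
ft_force: [-5.1, -0.9, 2.4]
opening: 0.998
grip_force: 2.5
```

Emit:
{"name": "arm_command", "arguments": {"linear": [[0.04,0,0],[0.04,0,0]], "spin": [0,0], "claw": [-1,-1]}}

```text
time: 9.43
tool_pos: [605.6, -63.4, 9.3]
tcp_rot: [3.138, 0.155, -0.0]
ft_force: [-4.9, 0.5, 2.1]
opening: 1.001
grip_force: 2.5
```

Emit:
{"name": "arm_command", "arguments": {"linear": [[0.04,0,0],[0.04,0,0]], "spin": [0,0], "claw": [-1,-1]}}

```text
time: 9.68
tool_pos: [605.7, -63.4, 9.3]
tcp_rot: [3.138, 0.155, -0.001]
ft_force: [-5.9, -0.6, 2.8]
opening: 1.001
grip_force: 3.1
```

Emit:
{"name": "arm_command", "arguments": {"linear": [[0.04,0,0],[0.04,0,0]], "spin": [0,0], "claw": [-1,-1]}}

```text
time: 9.93
tool_pos: [605.8, -63.4, 9.2]
tcp_rot: [3.137, 0.155, -0.003]
ft_force: [-8.6, -0.7, 3.2]
opening: 0.993
grip_force: 3.8
```

```bash
python3 m.py
```

```text
strip [631.7 -80.6] [ 26.8 238.3] 5.95 bbox (74, 221, 473, 59)
strip plate-frame [ 620.6 -142.9] tcp [ 596.5  -123.33] 9.3 F [-7.94  0.49] 3.81 t 9.975
```

Rail contact: motion stopped and force rose to 8.6 N; strip yaw settled on the bar's 5.95°. Back off, close, and go to the -y end.

Emit:
{"name": "arm_command", "arguments": {"linear": [[-0.5,0,0],[-1.5,0,0],[-3,0,-1],[-3,1,-5],[-3,4,-8],[-2,8,-8],[-1,12,-8],[1.5,15,-8],[2.5,16.5,-8],[2.5,16.5,-8]], "spin": [0,0,0,0,0,-0.2,-0.2,-0.2,-0.2,-0.2], "claw": [-1,-1,-1,-1,0,1,1,1,1,1]}}

```text
time: 11.22
tool_pos: [647.7, -225.8, 88.7]
tcp_rot: [3.138, 0.158, -0.0]
ft_force: [-0.3, -0.5, -0.1]
opening: -0.002
grip_force: 0.0
```

Emit:
{"name": "arm_command", "arguments": {"linear": [[0,0,0],[0,0,2],[0,0,4],[0,0,5],[0,0,5],[0,0,5]], "spin": [0,0,0,0,0,0], "claw": [1,1,1,1,1,1]}}

```text
time: 11.98
tool_pos: [648.0, -225.2, 40.0]
tcp_rot: [3.137, 0.161, 0.001]
ft_force: [-0.0, 0.6, 0.1]
opening: -0.004
grip_force: 0.0
```

```bash
python3 m.py w4
```

```text
strip [ 635.1 -106.6] [ 27.7 189.3] 5.75 bbox (0, 243, 238, 49)
strip plate-frame [ 621.4 -169.2] tcp [ 622.55 -288.47] 40.3 F [-0.42  0.  ] -0.55 t 12.025
```

View pics/w4.png

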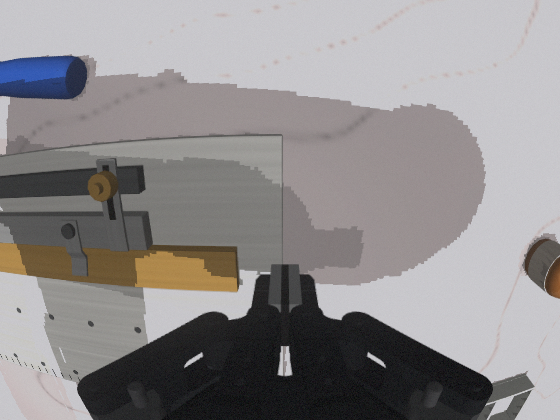

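The closed fingers (285,285) stand past the strip's -y end face (238,268); the bar end and nut are clear.

Emit:
{"name": "arm_command", "arguments": {"linear": [[0,0,1],[0,0,1.7],[0,0,1.7],[0,-0.3,1.7],[0,-0.6,1.7],[0,-0.8,1.7],[0,-1.0,1.7],[0,-1.0,1.7]], "spin": [0,0,0,0,0,0,0,0], "claw": [1,1,1,1,1,1,1,1]}}

```text
time: 13.02
tool_pos: [646.6, -214.9, 22.4]
tcp_rot: [3.137, 0.161, 0.0]
ft_force: [-0.4, 0.6, 0.7]
opening: 0.0
grip_force: 0.0
```

Emit:
{"name": "arm_command", "arguments": {"linear": [[0,-0.2,0],[0,-0.4,0],[0,-0.6,0],[0,-0.8,0],[0,-1.0,0],[0,-1.2,0]], "spin": [0,0,0,0,0,0], "claw": [1,1,1,1,1,1]}}

```text
time: 13.78
tool_pos: [645.3, -203.6, 22.4]
tcp_rot: [3.137, 0.16, -0.0]
ft_force: [0.7, -3.0, -0.7]
opening: 0.006
grip_force: 1.5
```

```bash
python3 m.py
```

```text
strip [ 634.9 -103.7] [ 28.2 189.1] 5.7 bbox (0, 254, 271, 56)
strip plate-frame [ 621.5 -166.3] tcp [ 621.87 -266.45] 22.3 F [-0.45 -2.41] -0.01 t 13.825
```

Emit:
{"name": "arm_command", "arguments": {"linear": [[0,-0.25,0],[0,-0.5,0],[0,-0.75,0],[0,-1.0,0],[0,-1.25,0],[0,-1.5,0],[0,-1.75,0],[0,-2.0,0],[0,-2.2,0],[0,-2.3,0]], "spin": [0,0,0,0,0,0,0,0,0,0], "claw": [1,1,1,1,1,1,1,1,1,1]}}

```text
time: 15.08
tool_pos: [643.0, -180.1, 22.3]
tcp_rot: [3.137, 0.16, -0.0]
ft_force: [0.5, -2.3, -0.8]
opening: 0.001
grip_force: 1.5
```

```bash
python3 m.py; python3 - <<'E'
from h import *
from workcell import ctrl
c=ctrl.read_camera("side");p=c["pixels"];cv2.imwrite("pics/s2.png",cv2.resize(p[150:270,220:360,::-1],None,fx=5,fy=5,interpolation=cv2.INTER_CUBIC));np.savez("s2.npz",**c)
E
```

```text
strip [630.5 -80.2] [ 27.4 190.5] 7.16 bbox (0, 254, 271, 55)
strip plate-frame [ 619.5 -142.4] tcp [ 621.95 -243.06] 22.4 F [-0.07 -3.07] -0.28 t 15.125
```

View pics/s2.png

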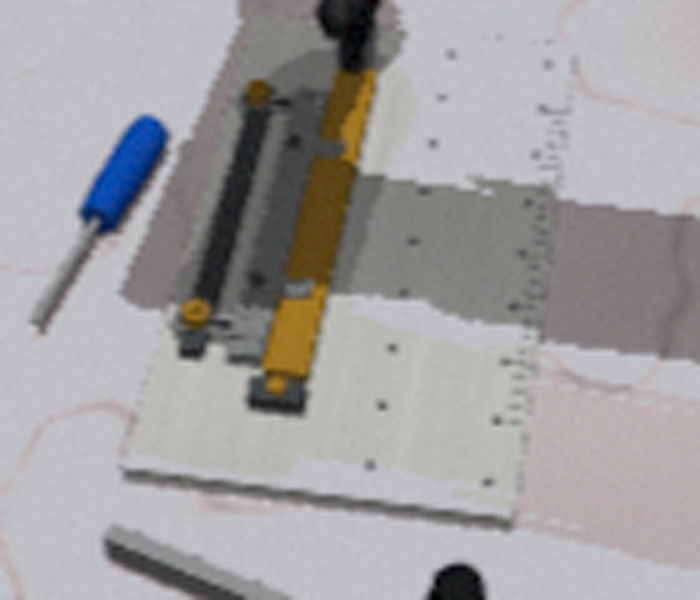

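The side view shows the strip under both clips, its +y end (290,375) a few mm from the stop (278,390); it has possibly yawed ~1°, to be corrected by the final lean.

Emit:
{"name": "arm_command", "arguments": {"linear": [[0,-0.15,0],[0,-0.3,0],[0,-0.4,0],[0,-0.4,0]], "spin": [0,0,0,0], "claw": [1,1,1,1]}}

```text
time: 15.68
tool_pos: [642.6, -176.2, 22.3]
tcp_rot: [-3.137, -0.16, 0.0]
ft_force: [0.2, -2.2, -0.9]
opening: -0.0
grip_force: 1.1
```

Emit:
{"name": "arm_command", "arguments": {"linear": [[0,-0.05,0],[0,-0.05,0]], "spin": [0,0], "claw": [1,1]}}

```text
time: 15.92
tool_pos: [642.5, -175.8, 22.3]
tcp_rot: [3.137, 0.16, -0.0]
ft_force: [0.7, -3.4, -0.2]
opening: -0.003
grip_force: 1.3
```

Emit:
{"name": "arm_command", "arguments": {"linear": [[0,-0.05,0],[0,-0.05,0]], "spin": [0,0], "claw": [1,1]}}

```text
time: 16.18
tool_pos: [642.5, -175.3, 22.3]
tcp_rot: [3.137, 0.16, -0.0]
ft_force: [0.1, -3.0, -0.5]
opening: -0.0
grip_force: 1.4
```

Emit:
{"name": "arm_command", "arguments": {"linear": [[0,-0.05,0],[0,-0.05,0]], "spin": [0,0], "claw": [1,1]}}

```text
time: 16.42
tool_pos: [642.4, -174.8, 22.3]
tcp_rot: [3.137, 0.16, -0.0]
ft_force: [0.5, -1.5, -0.6]
opening: 0.002
grip_force: 1.4
```

Emit:
{"name": "arm_command", "arguments": {"linear": [[0,-0.05,0],[0,-0.05,0]], "spin": [0,0], "claw": [1,1]}}

```text
time: 16.68
tool_pos: [642.4, -174.3, 22.3]
tcp_rot: [3.137, 0.16, -0.0]
ft_force: [0.6, -2.2, -1.3]
opening: -0.003
grip_force: 1.4
```

Emit:
{"name": "arm_command", "arguments": {"linear": [[0,-0.05,0],[0,-0.05,0]], "spin": [0,0], "claw": [1,1]}}

```text
time: 16.92
tool_pos: [642.3, -173.8, 22.3]
tcp_rot: [3.137, 0.16, -0.0]
ft_force: [1.5, -2.2, -0.7]
opening: 0.004
grip_force: 1.4
```

Emit:
{"name": "arm_command", "arguments": {"linear": [[0,-0.05,0],[0,-0.05,0]], "spin": [0,0], "claw": [1,1]}}

```text
time: 17.18
tool_pos: [642.3, -173.3, 22.3]
tcp_rot: [3.137, 0.16, 0.0]
ft_force: [0.0, -1.9, -1.1]
opening: 0.0
grip_force: 1.4
```

Emit:
{"name": "arm_command", "arguments": {"linear": [[0,-0.05,0],[0,-0.05,0]], "spin": [0,0], "claw": [1,1]}}

```text
time: 17.42
tool_pos: [642.3, -172.8, 22.3]
tcp_rot: [3.137, 0.16, -0.0]
ft_force: [0.2, -2.6, -1.1]
opening: -0.001
grip_force: 1.4
```

Emit:
{"name": "arm_command", "arguments": {"linear": [[0,-0.05,0],[0,-0.05,0]], "spin": [0,0], "claw": [1,1]}}

```text
time: 17.68
tool_pos: [642.2, -172.3, 22.4]
tcp_rot: [3.137, 0.16, -0.0]
ft_force: [0.0, -2.2, -1.0]
opening: 0.0
grip_force: 1.4
```

Emit:
{"name": "arm_command", "arguments": {"linear": [[0,-0.05,0],[0,-0.05,0]], "spin": [0,0], "claw": [1,1]}}

```text
time: 17.92
tool_pos: [642.1, -171.8, 22.3]
tcp_rot: [3.137, 0.16, -0.0]
ft_force: [0.8, -3.3, -0.9]
opening: -0.002
grip_force: 1.4
```

Emit:
{"name": "arm_command", "arguments": {"linear": [[0,-0.05,0],[0,-0.05,0]], "spin": [0,0], "claw": [1,1]}}

```text
time: 18.18
tool_pos: [642.1, -171.3, 22.3]
tcp_rot: [3.137, 0.16, -0.0]
ft_force: [0.7, -3.2, -0.8]
opening: -0.001
grip_force: 1.4
```

Emit:
{"name": "arm_command", "arguments": {"linear": [[0,-0.05,0],[0,-0.05,0]], "spin": [0,0], "claw": [1,1]}}

```text
time: 18.42
tool_pos: [642.1, -170.9, 22.4]
tcp_rot: [3.137, 0.16, 0.0]
ft_force: [-0.1, -3.7, -1.4]
opening: 0.0
grip_force: 1.8
```

Emit:
{"name": "arm_command", "arguments": {"linear": [[0,-0.05,0],[0,-0.05,0]], "spin": [0,0], "claw": [1,1]}}

```text
time: 18.68
tool_pos: [642.0, -170.9, 22.3]
tcp_rot: [3.137, 0.16, 0.0]
ft_force: [1.3, -5.7, -1.1]
opening: 0.001
grip_force: 2.8
```

```bash
python3 m.py
```

```text
strip [630.4 -71.1] [ 27.8 190.4] 6.43 bbox (0, 255, 272, 55)
strip plate-frame [ 620.2 -133.4] tcp [ 621.88 -233.81] 22.4 F [ 0.48 -5.57] -0.91 t 18.725
```

Stop felt: motion halted at 5.7 N. Back off, open, and go in front for the lean.

Emit:
{"name": "arm_command", "arguments": {"linear": [[0,1,0],[0,2.5,0],[0,2.5,-3],[0,2.5,-8],[-3,0,-8],[-6.2,-4,-8],[-6.2,-8,-8],[-6.2,-12,-8],[-6.2,-12.6,-8],[-6.2,-12.6,-8]], "spin": [0,0,0,0,0,0,0,0,0,0], "claw": [1,1,1,1,0,-1,-1,-1,-1,-1]}}

```text
time: 19.98
tool_pos: [567.7, -51.4, 102.5]
tcp_rot: [-3.137, -0.161, -0.0]
ft_force: [-0.5, -0.2, -0.4]
opening: 0.996
grip_force: 0.0
```

Emit:
{"name": "arm_command", "arguments": {"linear": [[0,0,3],[0,0,6],[0,0,8.5],[0,0,9.3],[0,0,9.3],[0,0,9.3]], "spin": [0,0,0,0,0,0], "claw": [-1,-1,-1,-1,-1,-1]}}

```text
time: 20.72
tool_pos: [568.3, -51.6, 10.7]
tcp_rot: [3.137, 0.16, 0.003]
ft_force: [0.2, -0.1, -0.0]
opening: 1.002
grip_force: 0.0
```

```bash
python3 m.py w5
```

```text
strip [627.  -46.2] [ 25.  238.5] 5.86 bbox (36, 138, 497, 66)
strip plate-frame [ 619.3 -108.2] tcp [ 560.4  -107.62] 10.7 F [-0.08  0.31] 0.76 t 20.775
```

View pics/w5.png

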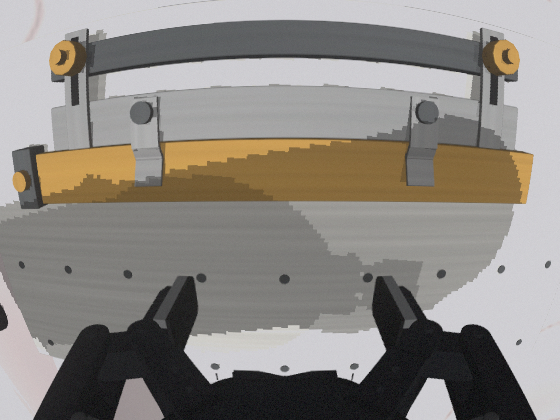

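The strip lies under both clips, its end at the stop (38,175), edge along the bar; fingers are square in front of it. Now lean.

Emit:
{"name": "arm_command", "arguments": {"linear": [[0.4,0,0.1],[0.9,0,0.1],[1.4,0,0.1],[1.9,0,0.1],[2.3,0,0.1],[2.7,0,0.1],[3,0,0.1],[3.2,0,0.1],[3.4,0,0.1],[3.4,0,0.1]], "spin": [0,0,0,0,0,0,0,0,0,0], "claw": [-1,-1,-1,-1,-1,-1,-1,-1,-1,-1]}}

```text
time: 22.02
tool_pos: [601.4, -47.9, 8.3]
tcp_rot: [3.137, 0.16, -0.0]
ft_force: [-0.0, 0.3, -0.5]
opening: 1.003
grip_force: 0.0
```

Emit:
{"name": "arm_command", "arguments": {"linear": [[0.05,0,0],[0.1,0,0],[0.1,0,0]], "spin": [0,0,0], "claw": [-1,-1,-1]}}

```text
time: 22.4
tool_pos: [602.3, -47.8, 8.3]
tcp_rot: [3.137, 0.16, 0.0]
ft_force: [0.7, 0.2, 0.9]
opening: 1.001
grip_force: 0.0
```

Emit:
{"name": "arm_command", "arguments": {"linear": [[0.05,0,0],[0.05,0,0]], "spin": [0,0], "claw": [-1,-1]}}

```text
time: 22.65
tool_pos: [602.8, -47.7, 8.3]
tcp_rot: [3.137, 0.16, 0.0]
ft_force: [1.3, -0.1, -0.4]
opening: 1.0
grip_force: 0.0
```

Emit:
{"name": "arm_command", "arguments": {"linear": [[0.05,0,0],[0.05,0,0]], "spin": [0,0], "claw": [-1,-1]}}

```text
time: 22.9
tool_pos: [603.3, -47.7, 8.3]
tcp_rot: [3.137, 0.16, -0.0]
ft_force: [-0.2, 0.2, -0.1]
opening: 0.997
grip_force: 0.0
```

Emit:
{"name": "arm_command", "arguments": {"linear": [[0.05,0,0],[0.05,0,0]], "spin": [0,0], "claw": [-1,-1]}}

```text
time: 23.15
tool_pos: [603.7, -47.6, 8.3]
tcp_rot: [3.137, 0.16, -0.001]
ft_force: [-0.4, 0.1, -0.2]
opening: 0.998
grip_force: 0.4
```

Emit:
{"name": "arm_command", "arguments": {"linear": [[0.05,0,0],[0.05,0,0]], "spin": [0,0], "claw": [-1,-1]}}

```text
time: 23.4
tool_pos: [603.7, -47.6, 8.2]
tcp_rot: [3.137, 0.16, -0.002]
ft_force: [-4.1, 0.1, 3.1]
opening: 0.999
grip_force: 2.3
```

Emit:
{"name": "arm_command", "arguments": {"linear": [[0.04,0,0],[0.04,0,0]], "spin": [0,0], "claw": [-1,-1]}}

```text
time: 23.65
tool_pos: [604.1, -47.7, 8.2]
tcp_rot: [3.137, 0.16, -0.002]
ft_force: [-6.3, -0.0, 3.3]
opening: 1.003
grip_force: 2.7
```

Emit:
{"name": "arm_command", "arguments": {"linear": [[0.03,0,0],[0.03,0,0]], "spin": [0,0], "claw": [-1,-1]}}

```text
time: 23.9
tool_pos: [604.3, -47.7, 8.2]
tcp_rot: [3.137, 0.16, -0.003]
ft_force: [-5.6, 0.1, 3.7]
opening: 1.0
grip_force: 2.7
```

Emit:
{"name": "arm_command", "arguments": {"linear": [[0.03,0,0],[0.03,0,0]], "spin": [0,0], "claw": [-1,-1]}}

```text
time: 24.15
tool_pos: [604.4, -47.7, 8.2]
tcp_rot: [3.137, 0.16, -0.003]
ft_force: [-7.1, 0.4, 4.0]
opening: 0.997
grip_force: 3.3
```

Emit:
{"name": "arm_command", "arguments": {"linear": [[0.03,0,0],[0.03,0,0]], "spin": [0,0], "claw": [-1,-1]}}

```text
time: 24.4
tool_pos: [604.4, -47.7, 8.2]
tcp_rot: [3.137, 0.16, -0.004]
ft_force: [-8.0, -0.1, 5.2]
opening: 1.002
grip_force: 3.9
```

```bash
python3 m.py
```

```text
strip [628.6 -46.2] [ 26.8 238.5] 5.86 bbox (45, 222, 480, 59)
strip plate-frame [ 620.9 -108.4] tcp [ 596.68 -107.45] 8.2 F [-8.15  1.62] 4.91 t 24.45
```

Emit:
{"name": "arm_command", "arguments": {"linear": [[0.02,0,0],[0.02,0,0],[0.02,0,0],[0.02,0,0],[0.02,0,0],[0.02,0,0]], "spin": [0,0,0,0,0,0], "claw": [-1,-1,-1,-1,-1,-1]}}

```text
time: 25.2
tool_pos: [604.4, -47.7, 8.2]
tcp_rot: [3.137, 0.16, -0.005]
ft_force: [-8.6, 0.5, 6.2]
opening: 1.002
grip_force: 4.3
```

```bash
python3 m.py; python3 - <<'E'
from h import *
from workcell import ctrl
for i in range(4):
    ctrl.read_camera("top");s=ctrl.state();print(s["ft_force"].round(1))
E
```

```text
strip [628.7 -46.1] [ 26.8 238.6] 5.87 bbox (45, 222, 480, 59)
strip plate-frame [ 621.  -108.4] tcp [ 596.69 -107.46] 8.2 F [-9.44  0.84] 5.69 t 25.25
[-8.4 -0.   5.4]
[-8.6  0.3  5.6]
[-8.4  1.7  5.1]
[-9.   1.3  5.4]
```

Leaned at ~9 N for about a second. Withdraw straight back and check.

Emit:
{"name": "arm_command", "arguments": {"linear": [[-0.1,0,0],[-0.4,0,0],[-1.2,0,0],[-2.5,0,0],[-3.6,0,0],[-3.6,0,-1],[-3.6,0,-1],[-3.6,0,-1]], "spin": [0,0,0,0,0,0,0,0], "claw": [-1,-1,-1,-1,-1,-1,-1,-1]}}

```text
time: 26.45
tool_pos: [570.3, -50.9, 18.6]
tcp_rot: [-3.137, -0.16, -0.001]
ft_force: [0.5, -0.5, -0.7]
opening: 0.996
grip_force: 0.0
```

```bash
python3 m.py w6; python3 -c "
import cv2;p=cv2.imread('pics/w6.png');cv2.imwrite('pics/w6c.png',cv2.resize(p[100:240,0:560],(800,200*1),interpolation=cv2.INTER_CUBIC));a=cv2.resize(p[120:230,0:190],None,fx=4,fy=4,interpolation=cv2.INTER_CUBIC);cv2.imwrite('pics/w6d.png',a)"
```

```text
strip [627.6 -46.2] [ 24.9 238.7] 5.88 bbox (47, 141, 477, 61)
strip plate-frame [ 619.9 -108.3] tcp [ 562.23 -107.37] 18.2 F [ 0.52 -0.34] -0.12 t 26.5
```

View pics/w6d.png

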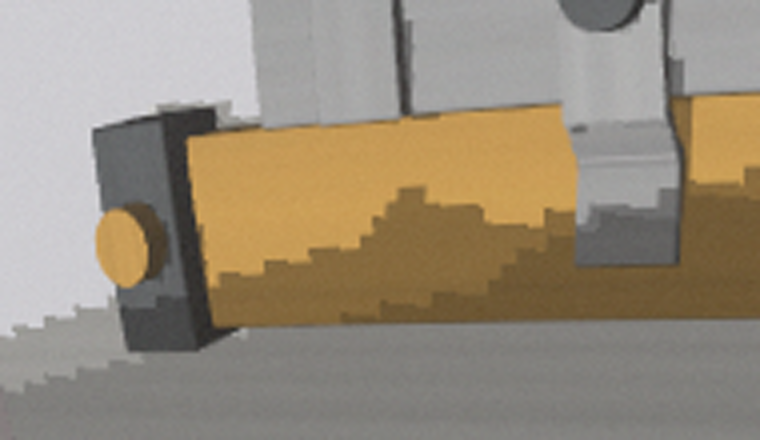

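The strip's end at (188–210, 135–325) is against the stop's face with no visible gap, its edge is tight along the bar, and the clip sits on top. The robot is clear, so I hand in.

```bash
python3 -c "
from workcell import ctrl
print(ctrl.sign_off())"
```

```text
the job is handed in; nothing more can be done
None
```

The strip lies flush along the rail under both clips with its end at the stop. I leaned on it at about 9 N for roughly a second, no push I measured went above about 9.5 N, and the job is handed in (the sign-off gave no verdict).

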